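# Find the loose support block in the steel box

### The arm

A 6-joint arm with a two-finger parallel gripper is mounted at the origin on a cart in front of the work surface, level with it; the furniture and walls round the work are solid. World frame = base frame: x ahead of the robot, y to its left, z up, the work surface at z = 0. Lengths are in m, angles in rad, forces in N, time in s.
With the tool pointing down it reaches from about 0.25 to 0.775 m from the base axis. Payload 4 kg.
Tool frame: the origin (TCP) lies midway between the tips of the shut fingers; the grasp point (between the pads) lies 19 mm behind it (robot.tcp_to_grasp is the distance from the TCP to the grasp point, in m); z points along the fingers, y is the line along which they close (so a half turn about z gives the same grasp; the last joint's range is limited). The gripper opens to 94 mm and grips with 3 to 60 N. Pads are 16 mm wide; open, the fingers measure 119 mm over their backs; the gripper's body (75 mm by 177 mm) begins 78 mm behind the grasp point.
Start: joints at [-1.227, 0.087, 1.371, -0, 1.684, -0.103], TCP at [0.238, -0.496, 0.179] pointing down, gripper open.
Joint ranges: [-3.1, 3.1], [-0.76, 2.03], [0.27, 2.55], [-1.08, 4.22], [0.17, 2.65], [-2.57, 2.57]. Speed limits (rad/s): [2.79, 2.79, 3.14, 3.14, 3.14, 3.14].

### API

Orientations are given as [roll, pitch, yaw] about the fixed x, y, z axes, in that order (R = Rz(yaw) Ry(pitch) Rx(roll)).
In Python, from bench import robot, viewer gives the robot as it stands. The module is installed in compiled form; this text tells all that it offers.
- The arm moves only by the shell command python3 -m handwheel 'ROWS' [OPENING]. ROWS is JSON, a list of rows, each a list of 6 numbers: the shift along the tool's x, y, z in units of 0.2 m (1.0 is 0.2 m), then the turn, a rotation vector about the tool's x, y, z in units of 30 degrees (1.0 is 30 degrees). In form: [[x, y, z, wx, wy, wz], ...]. A call has 1 to 10 rows; each row is the pose to reach, as a shift and turn from the pose commanded when the call began, along the tool's axes at that moment; what a row does not reach only later rows make up. A row lasts 1/12 s, in which the tool goes at most 41.7 mm and 7.16 degrees, less where a joint would pass 70% of its speed; a pose out of reach is approached as far as the arm can. A call with a number of a shift or a turn outside -1 to 1 is refused whole. A call with a gripper value outside its range is refused whole. OPENING is the gripper's target within -1 to 1 (shut at 1, half-way at 0, fully open at -1), set as the call begins (- or left out, the last holds). The fingers move at their own pace and stop on an object; the grip force is fixed at half the most. Time passes only in rows, so rows that repeat a pose let the fingers close. It gives the time, the measured TCP pose, the force, the opening and the grip force at its end, in the units of the state.
- robot.get_obs(): the state, without advancing time (a new reading comes with each control period).
- viewer.snapshot(name): name is "side" or "top" or "wrist"; returns the picture (420x560x3 uint8, red, green, blue); there is no depth.
- viewer.calibration(name): a dict with "fx", "fy", "cx", "cy" (pixels), "R" (3x3) and "t" (3): a world point X has camera coordinates R X + t. Camera axes: x right, y down, z forward; pixel columns grow to the right and rows downward; lengths in m; the calibration is good to about 2 mm. A picture is of the moment at which its call begins: read the wrist's pose just before it. calibration takes no time and is no camera call; for the wrist camera it gives the pose at the moment of the call.
- robot.close_job(): hands the job in; it is judged then, once.
The state is a dict: "time": time; "joint_positions": joint angles; "qvel": joint speeds; "joint_torque": joint torques, N m; "tool_pos": TCP position; "ee_rot": TCP orientation; "wrist_force": force on the tool from outside, world axes, zero at the start; "wrist_torque": the same for the moment, N m; "width": finger opening in m; "finger_force": force on a finger pad.
Only numpy, scipy, OpenCV 4.12 (cv2) and the standard library are available. Lean on these libraries where they do the work, as an engineer would, in place of code of your own. Each camera call takes 0.05 s, during which the arm holds its last target. There are 200 camera calls.

### The job

The four support blocks on the floor of the deep steel box look alike, but one has come off its rivets. Feel which block is loose, take it out of the box and put it inside the small empty steel pan that stands upright on the worktop to the right of the box; leave the pan upright and do not knock the other things on the worktop about.

Things in the scene. Friction and masses are not known exactly. Their poses are not given: they have to be found in the camera images.
- well_box: open steel box, too heavy to shift (does not move): inside 240 (its x) x 320 (its y) mm, 3 mm walls and floor, rim 70 mm high with an 8 mm rolled edge, a small handle on each y end. Origin: centre of its underside. Of the four blocks in it three are rigidly fixed; one, any of them, just lies there (100 to 210 g). It cannot be seen which: tug or nudge to feel it.
- block_1: one of four identical grey plastic support blocks on the box floor: 70 (its x) x 34 (its y) x 38 mm high, upright sides, with a black rubber pad 60 x 26 mm on top up to 45 mm and two rivet heads. Origin: centre of its underside, z up. At least 55 mm is free beside its long sides, 10 mm at its ends. It may be riveted down or be the loose one (see the box).
- block_2: one of four identical grey plastic support blocks on the box floor: 70 (its x) x 34 (its y) x 38 mm high, upright sides, with a black rubber pad 60 x 26 mm on top up to 45 mm and two rivet heads. Origin: centre of its underside, z up. At least 55 mm is free beside its long sides, 10 mm at its ends. It may be riveted down or be the loose one (see the box).
- block_3: one of four identical grey plastic support blocks on the box floor: 70 (its x) x 34 (its y) x 38 mm high, upright sides, with a black rubber pad 60 x 26 mm on top up to 45 mm and two rivet heads. Origin: centre of its underside, z up. At least 55 mm is free beside its long sides, 10 mm at its ends. It may be riveted down or be the loose one (see the box).
- block_4: one of four identical grey plastic support blocks on the box floor: 70 (its x) x 34 (its y) x 38 mm high, upright sides, with a black rubber pad 60 x 26 mm on top up to 45 mm and two rivet heads. Origin: centre of its underside, z up. At least 55 mm is free beside its long sides, 10 mm at its ends. It may be riveted down or be the loose one (see the box).
- parts_pan: empty loose steel pan, 132 (its x, over the rim) x 108 (its y) x 70 mm high, 0.24 kg; inside 100 x 76 mm at the floor, about 108 x 88 mm at the top, floor 2 mm thick. Origin: centre of its underside, z up.
- shaker_a: steel shaker with screw cap, 69 mm dia, 96 mm tall, stands behind the pan; bystander. Origin: centre of its underside.
- shaker_b: second steel shaker, same shape and size; bystander. Origin: centre of its underside.
- timer: round kitchen timer, 62 mm dia, 54 mm tall, in front between box and pan; bystander. Origin: centre of its underside.
- bowl: small steel bowl, 115 mm dia, 38 mm tall, left front; bystander. Origin: centre of its underside.

How it is judged:
By the outcome, as a careful person would: the job done as asked, in the order asked, and still so for the second after the job is handed in, with the robot touching nothing.
It also fails if it takes over 61 s, if anything falls off the work surface, if the arm or the gripper's body presses on something with over 40 N, if the wrist force passes 120 N, or if a joint passes its speed limit or range.

## Working session

There is one attempt and no reset: what is moved stays moved. The work goes in short steps, Python scripts to look and compute and a shell command to move; the robot and the scene stay as the last step left them, time stands still between calls to the robot, and variables do not carry over. Pictures are saved under pics/ and viewed, at most 10 in all, crops included, and the job is handed in when it is done.

```bash
mkdir -p pics; python3 - <<'E'
from bench import robot, viewer
import cv2
for n in ("top","side"):
    cv2.imwrite(f"pics/{n}0.png",viewer.snapshot(n)[:,:,::-1])
    c=viewer.calibration(n);print(n,{k:(v.round(3).tolist() if hasattr(v,'round') and hasattr(v,'tolist') else v) for k,v in c.items()})
o=robot.get_obs();print(o)
E
```

```text
top {'fx': 498.16455888129644, 'fy': 498.16455888129644, 'cx': 277.04463443505443, 'cy': 206.36952995525206, 'R': [[-0.027, -1.0, -0.006], [-0.989, 0.028, -0.142], [0.142, 0.003, -0.99]], 't': [-0.032, 0.513, 1.5]}
side {'fx': 406.4992118740264, 'fy': 406.4992118740264, 'cx': 276.2685112244516, 'cy': 211.3423512901746, 'R': [[-0.994, 0.108, -0.022], [0.086, 0.635, -0.768], [-0.069, -0.765, -0.641]], 't': [0.489, 0.017, 1.384]}
{'time': 0.1, 'joint_positions': array([-1.22712030e+00,  8.78761126e-02,  1.37208460e+00, -2.33047901e-05,
        1.68357641e+00, -1.03111351e-01]), 'qvel': array([ 0.00189212, -0.00177454, -0.00395119,  0.00121685, -0.00080483,
       -0.00056187]), 'joint_torque': array([ 2.21375929e-03, -3.41250372e+01, -3.03301227e+01,  7.19752349e-02,
        3.04274890e-02, -8.61991839e-05]), 'tool_pos': array([ 0.23743985, -0.49551407,  0.17753338]), 'ee_rot': array([-3.13965612e+00, -1.77103692e-04,  4.46784608e-01]), 'wrist_force': array([-0.33529045,  0.69943255,  0.42706141]), 'wrist_torque': array([-0.0197045 ,  0.06316786,  0.04711755]), 'finger_force': 0.0, 'width': 0.09422475998290929}
```

View pics/top0.png

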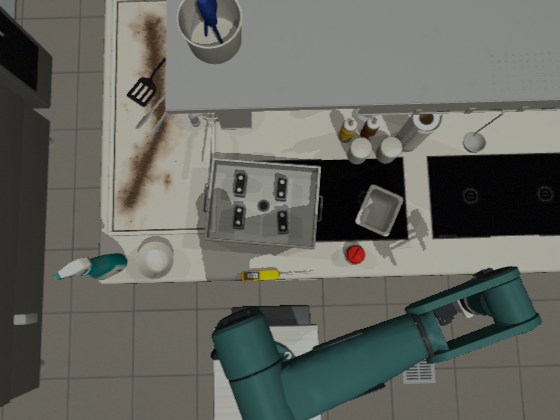

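View pics/side0.png

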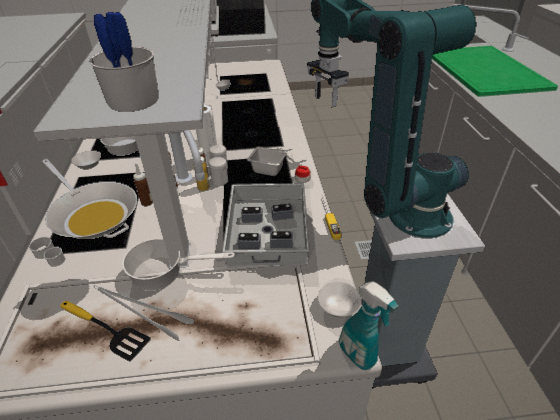

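The top view shows the box centred at about (263,203), with blocks at (240,184), (281,187), (239,216) and (282,221). The pan is at (380,210), the timer at (356,254), and the shakers at (360,150) and (389,150). The shelf edge is at row 108.

```bash
cat > h.py <<'E'
import numpy as np, cv2
from bench import robot, viewer
from scipy.spatial.transform import Rotation as Ro
def ray(c,u,v,z):
    R=np.array(c["R"]);t=np.array(c["t"]);o=-R.T@t
    d=R.T@np.array([(u-c["cx"])/c["fx"],(v-c["cy"])/c["fy"],1.]);return o+d*(z-o[2])/d[2]
def move(target,yaw=None):
    "shift in tool axes (units of .2m) and turn (units of 30deg)"
    o=robot.get_obs();R=Ro.from_euler('xyz',o["ee_rot"])
    s=R.inv().apply(np.array(target)-o["tool_pos"])/.2
    w=(R.inv()*Ro.from_euler('xyz',[np.pi,0,o["ee_rot"][2] if yaw is None else yaw])).as_rotvec()/np.radians(30)
    return s.round(3),w.round(3)
E
python3 - <<'E'
from h import *
im=cv2.imread("pics/top0.png");c=viewer.calibration("top")
g=im.max(2)
m=((g<45)*255).astype(np.uint8);m[:165]=0;m[240:]=0;m[:,:222]=0;m[:,305:]=0
for k in cv2.findContours(m,0,1)[0]:
    if cv2.contourArea(k)>40:
        r=cv2.minAreaRect(k);p=cv2.boxPoints(r);w=np.array([ray(c,*q,.048)[:2] for q in p]);e=[w[1]-w[0],w[2]-w[1]];e=max(e,key=np.linalg.norm)
        print("block",np.round(r[0],1),w.mean(0).round(3),np.linalg.norm(w[1]-w[0]).round(3),np.linalg.norm(w[2]-w[1]).round(3),"ang",np.degrees(np.arctan2(e[1],e[0])).round(1))
for n,u,v,z in [("boxTL",215,160,.07),("TR",321,167,.07),("BR",313,246,.07),("BL",206,239,.07),("pan",380,209,.07),("pTL",371,185,.07),("pTR",404,198,.07),("pBR",389,236,.07),("pBL",356,222,.07),("timer",356,254,.05),("sh",360,150,.09),("sh",389,150,.09)]:print(n,ray(c,u,v,z)[:2].round(3))
b=cv2.resize(im[150:270,190:420],None,fx=3.4,fy=3.4,interpolation=cv2.INTER_CUBIC);cv2.imwrite("pics/crop.png",b)
o=-np.array(c["R"]).T@np.array(c["t"]);print(o)
E
```

```text
block [282.1 221.2] [ 0.464 -0.06 ] 0.027 0.061 ang -177.9
block [237.9 216.4] [0.482 0.075] 0.06 0.025 ang -7.1
block [281.1 187.6] [ 0.568 -0.06 ] 0.06 0.023 ang -6.7
block [239.7 183.4] [0.585 0.068] 0.06 0.024 ang -7.9
boxTL [0.655 0.14 ]
TR [ 0.624 -0.183]
BR [ 0.384 -0.15 ]
BL [0.414 0.169]
pan [ 0.49  -0.355]
pTL [ 0.564 -0.332]
pTR [ 0.522 -0.429]
pBR [ 0.408 -0.377]
pBL [ 0.453 -0.281]
timer [ 0.358 -0.279]
sh [ 0.669 -0.301]
sh [ 0.666 -0.388]
[ 0.29274367 -0.0494503   1.55748365]
```

View pics/crop.png

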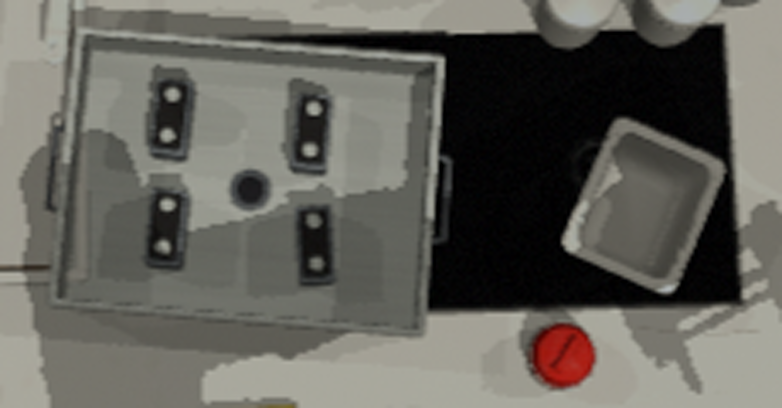

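The crop shows the box yawed about -7° and the near right block at a slightly different yaw (about +2°). The pan is clear, with yaw about -24°. I'll test the near right block first.

```bash
python3 -c "
from h import *
print(move([.464,-.06,.17],.037))"
```

```text
(array([ 1.962, -1.474,  0.041]), array([-0.004,  0.   ,  0.783]))
```

```bash
python3 -m handwheel '[[0.2,-0.15,0,0,0,0],[0.4,-0.3,0,0,0,0],[0.6,-0.45,0,0,0,0],[0.8,-0.6,0,0,0,0],[1,-0.74,0,0,0,0],[1,-0.74,0,0,0,0]]' -1
python3 -m handwheel '[[0.2,-0.15,0,0,0,0.2],[0.4,-0.3,0,0,0,0.4],[0.6,-0.45,0,0,0,0.6],[0.8,-0.6,0.02,0,0,0.7],[0.96,-0.73,0.04,0,0,0.78],[0.96,-0.73,0.04,0,0,0.78],[0.96,-0.73,0.04,0,0,0.78],[0.96,-0.73,0.04,0,0,0.78]]'
python3 - <<'E'
from h import *
im=viewer.snapshot("wrist")[:,:,::-1];cv2.imwrite("pics/w1.png",im)
print(move([.464,-.06,.17],.037))
E
```

```text
time: 0.6
tool_pos: [0.3543, -0.274, 0.1781]
ee_rot: [-3.141, 0.0, 0.446]
wrist_force: [1.0, 0.5, 0.7]
width: 0.0942
finger_force: 0.0
time: 1.27
tool_pos: [0.4642, -0.0594, 0.1697]
ee_rot: [-3.141, 0.002, 0.044]
wrist_force: [-0.5, -0.7, -0.8]
width: 0.0937
finger_force: 0.0
(array([ 0.001, -0.005, -0.   ]), array([0.001, 0.003, 0.007]))
```

View pics/w1.png

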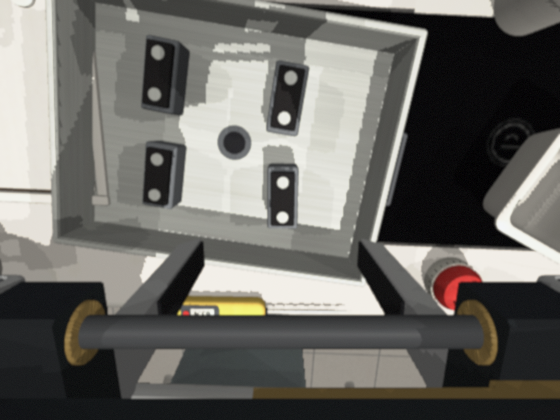

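The wrist view shows all four pads at (282,196), (288,98), (157,175) and (156,74). I'll measure them now.

```bash
python3 - <<'E'
from h import *
im=cv2.imread("pics/w1.png");c=viewer.calibration("wrist")
m=((im.max(2)<48)*255).astype(np.uint8);m[235:]=0;m[:,:130]=0;m[:,320:]=0
m=cv2.morphologyEx(m,cv2.MORPH_CLOSE,np.ones((15,15)));m=cv2.morphologyEx(m,cv2.MORPH_OPEN,np.ones((9,9)))
for k in cv2.findContours(m,0,1)[0]:
    if cv2.contourArea(k)>700:
        w=np.array([ray(c,*q[0],.048)[:2] for q in k],np.float32);r=cv2.minAreaRect(w*1000);p=cv2.boxPoints(r)
        e=max([p[1]-p[0],p[2]-p[1]],key=np.linalg.norm);print(np.round(r[0]),np.round(r[1]),(np.degrees(np.arctan2(e[1],e[0]))+90)%180-90, k.reshape(-1,2).mean(0))
print(move([.464,-.06,.012],.037))
E
```

```text
[467. -63.] [57. 22.] 2.0182266 [282.06338028 197.57746479]
[485.  69.] [26. 59.] -7.3098907 [156.99337748 175.40397351]
[569. -63.] [24. 57.] -6.7555084 [287.06832298  96.40993789]
[585.  56.] [40. 59.] -8.007645 [163.63402062  73.78865979]
(array([ 0.003, -0.005,  0.79 ]), array([0.001, 0.003, 0.007]))
```

```bash
python3 -m handwheel '[[0.005,0.01,0.2,0,0,0],[0.005,0.01,0.4,0,0,0],[0.005,0.01,0.55,0,0,0],[0.005,0.01,0.68,0,0,0],[0.005,0.01,0.75,0,0,0],[0.005,0.01,0.79,0,0,0],[0.005,0.01,0.79,0,0,0],[0.005,0.01,0.79,0,0,0]]'
python3 -m handwheel '[[0,0,0,0,0,0],[0,0,0,0,0,0],[0,0,0,0,0,0],[0,0,0,0,0,0],[0,0,0,0,0,0],[0,0,0,0,0,0],[0,0,0,0,0,0],[0,0,0,0,0,0],[0,0,0,0,0,0],[0,0,0,0,0,0]]' 1
```

```text
time: 1.98
tool_pos: [0.4653, -0.0648, 0.0132]
ee_rot: [3.141, -0.001, 0.036]
wrist_force: [-0.0, 1.0, -0.1]
width: 0.0941
finger_force: 0.0
time: 2.82
tool_pos: [0.4651, -0.061, 0.0124]
ee_rot: [-3.136, 0.0, 0.038]
wrist_force: [0.1, 5.9, 1.5]
width: 0.0328
finger_force: 30.0
```

```bash
python3 -m handwheel '[[0,0,-0.01,0,0,0],[0,0,-0.02,0,0,0],[0,0,-0.02,0,0,0],[0,0,-0.02,0,0,0]]'
```

```text
time: 3.15
tool_pos: [0.4649, -0.0611, 0.0127]
ee_rot: [-3.137, 0.001, 0.038]
wrist_force: [7.9, 3.1, -18.0]
width: 0.0324
finger_force: 30.0
```

Block 1 is riveted: -18 N with no movement. I'll release it and go on to the far right block.

```bash
python3 -m handwheel '[[0,0,0.02,0,0,0],[0,0,0.02,0,0,0],[0,0,0.02,0,0,0],[0,0,0.02,0,0,0],[0,0,0.02,0,0,0],[0,0,0.02,0,0,0],[0,0,0,0,0,0],[0,0,-0.15,0,0,0],[0,0,-0.32,0,0,0],[0,0,-0.32,0,0,0]]' -1
python3 -c "
from h import *
print(move([.568,-.062,.075],-.118),robot.get_obs()['width'])"
```

```text
time: 3.98
tool_pos: [0.4699, -0.0648, 0.0881]
ee_rot: [3.138, -0.013, 0.038]
wrist_force: [0.8, 0.6, 1.1]
width: 0.0931
finger_force: 0.0
(array([0.49 , 0.005, 0.072]), array([ 0.006, -0.025,  0.299])) 0.09311423971503374
```

```bash
python3 -m handwheel '[[0.15,0,0,0,0,0.1],[0.3,0,0,0,0,0.2],[0.43,0,0,0,0,0.3],[0.51,0,0,0,0,0.3],[0.51,0,0,0,0,0.3],[0.51,0,0,0,0,0.3]]'
python3 -c "
from h import *
print(move([.568,-.062,.012],-.118))"
```

```text
time: 4.48
tool_pos: [0.5671, -0.0596, 0.0802]
ee_rot: [3.141, 0.001, -0.118]
wrist_force: [-1.1, -1.3, 0.4]
width: 0.0939
finger_force: 0.0
(array([0.006, 0.011, 0.341]), array([ 0.   ,  0.002, -0.001]))
```

```bash
python3 -m handwheel '[[0.005,0.01,0.15,0,0,0],[0.005,0.01,0.27,0,0,0],[0.005,0.01,0.34,0,0,0],[0.005,0.01,0.34,0,0,0],[0.005,0.01,0.34,0,0,0]]'
python3 -m handwheel '[[0,0,0,0,0,0],[0,0,0,0,0,0],[0,0,0,0,0,0],[0,0,0,0,0,0],[0,0,0,0,0,0],[0,0,0,0,0,0],[0,0,0,0,0,0],[0,0,0,0,0,0]]' 1
python3 -m handwheel '[[0,0,-0.01,0,0,0],[0,0,-0.02,0,0,0],[0,0,-0.02,0,0,0],[0,0,-0.02,0,0,0]]'
```

```text
time: 4.9
tool_pos: [0.5663, -0.0616, 0.0121]
ee_rot: [-3.142, 0.002, -0.119]
wrist_force: [0.0, -0.1, 0.4]
width: 0.0939
finger_force: 0.0
time: 5.57
tool_pos: [0.5679, -0.0617, 0.0126]
ee_rot: [3.142, 0.0, -0.119]
wrist_force: [-0.4, 0.0, -0.2]
width: 0.044
finger_force: 0.0
time: 5.9
tool_pos: [0.5682, -0.0611, 0.0171]
ee_rot: [-3.141, -0.001, -0.119]
wrist_force: [-0.0, 1.2, 1.2]
width: 0.0255
finger_force: 30.0
```

Width is 25 mm, which is odd for a 34 mm block, so I'll look.

```bash
python3 -m handwheel '[[0,0,0,0,0,0],[0,0,0,0,0,0]]'; python3 - <<'E'
from h import *
im=viewer.snapshot("wrist")[:,:,::-1]
t=viewer.snapshot("side")[:,:,::-1]
t=cv2.resize(t[130:280,180:350],(476,420))
cv2.imwrite("pics/w2.png",cv2.resize(np.hstack([im,t]),(800,324)))
E
```

```text
time: 6.07
tool_pos: [0.5683, -0.0611, 0.0171]
ee_rot: [-3.141, -0.001, -0.118]
wrist_force: [-1.1, 2.2, 2.4]
width: 0.025
finger_force: 30.0
```

View pics/w2.png

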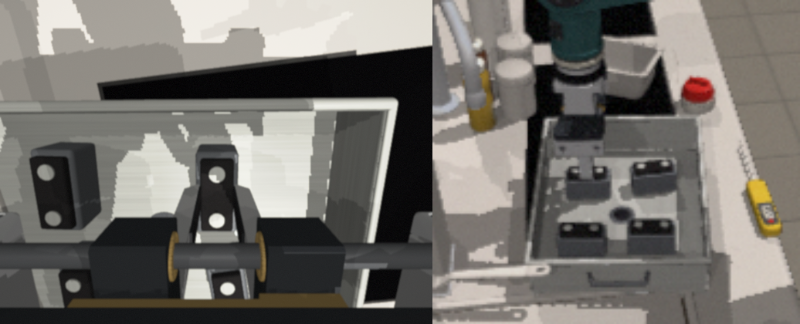

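```bash
python3 -m handwheel '[[0,0,-0.01,0,0,0],[0,0,-0.02,0,0,0],[0,0,-0.02,0,0,0]]'
```

```text
time: 6.42
tool_pos: [0.5681, -0.0611, 0.0172]
ee_rot: [-3.14, 0.0, -0.119]
wrist_force: [6.1, 2.9, -12.2]
width: 0.0252
finger_force: 30.0
```

The second block is riveted as well: -12 N with no movement. Next is the far left block.

```bash
python3 -m handwheel '[[0,0,0.02,0,0,0],[0,0,0.02,0,0,0],[0,0,0.02,0,0,0],[0,0,0.02,0,0,0],[0,0,0.02,0,0,0],[0,0,0.02,0,0,0],[0,0,0,0,0,0],[0,0,-0.15,0,0,0],[0,0,-0.3,0,0,0],[0,0,-0.3,0,0,0]]' -1
python3 -m handwheel '[[0,0,0,0,0,0]]'
python3 -c "
from h import *
print(move([.586,.064,.078],-.138),robot.get_obs()['width'])"
```

```text
time: 7.25
tool_pos: [0.5723, -0.0626, 0.0882]
ee_rot: [3.14, -0.013, -0.119]
wrist_force: [0.9, 0.3, 0.7]
width: 0.0882
finger_force: 0.0
time: 7.33
tool_pos: [0.5699, -0.0622, 0.0838]
ee_rot: [3.141, -0.006, -0.119]
wrist_force: [-1.0, -0.9, -0.7]
width: 0.093
finger_force: 0.0
(array([ 0.005, -0.636,  0.028]), array([ 0.001, -0.012,  0.037])) 0.0929890388161315
```

```bash
python3 -m handwheel '[[0.01,-0.2,0,0,0,0.04],[0.01,-0.4,0,0,0,0.04],[0.01,-0.55,0,0,0,0.04],[0.01,-0.635,0,0,0,0.04],[0.01,-0.635,0,0,0,0.04],[0.01,-0.635,0,0,0,0.04],[0.01,-0.635,0,0,0,0.04]]'
python3 - <<'E'
from h import *
im=viewer.snapshot("wrist")[:,:,::-1]
cv2.imwrite("pics/w3.png",im)
print(move([.586,.064,.01],-.138))
E
```

```text
time: 7.92
tool_pos: [0.5842, 0.0634, 0.0796]
ee_rot: [3.14, 0.002, -0.14]
wrist_force: [0.0, 0.1, -0.3]
width: 0.0939
finger_force: 0.0
(array([ 0.007, -0.006,  0.349]), array([ 0.002,  0.002, -0.005]))
```

View pics/w3.png

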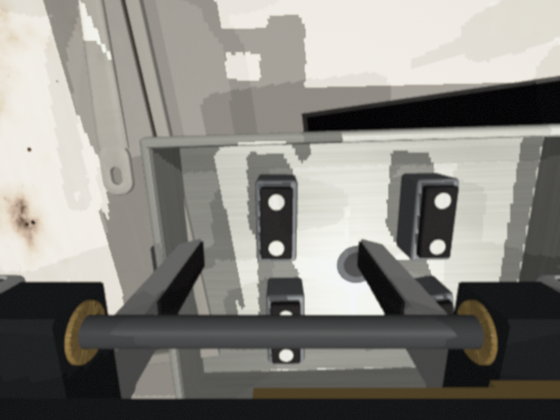

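The block's pad is at (277,225), centred between the fingers. I'll descend, wait for a full close, then tug.

```bash
python3 -m handwheel '[[0.005,0,0.15,0,0,0],[0.005,0,0.27,0,0,0],[0.005,0,0.34,0,0,0],[0.005,0,0.345,0,0,0],[0.005,0,0.345,0,0,0]]'
python3 -m handwheel '[[0,0,0,0,0,0],[0,0,0,0,0,0],[0,0,0,0,0,0],[0,0,0,0,0,0],[0,0,0,0,0,0],[0,0,0,0,0,0],[0,0,0,0,0,0],[0,0,0,0,0,0],[0,0,0,0,0,0],[0,0,0,0,0,0]]' 1
python3 -m handwheel '[[0,0,0,0,0,0],[0,0,-0.01,0,0,0],[0,0,-0.02,0,0,0],[0,0,-0.02,0,0,0],[0,0,-0.02,0,0,0]]'
```

```text
time: 8.38
tool_pos: [0.5849, 0.0628, 0.0104]
ee_rot: [3.141, 0.003, -0.141]
wrist_force: [0.7, 0.3, -0.3]
width: 0.0941
finger_force: 0.0
time: 9.22
tool_pos: [0.586, 0.0645, 0.0116]
ee_rot: [-3.141, -0.0, -0.14]
wrist_force: [-0.4, 0.7, 0.3]
width: 0.0329
finger_force: 30.0
time: 9.63
tool_pos: [0.5858, 0.0639, 0.0155]
ee_rot: [3.141, 0.0, -0.14]
wrist_force: [-0.0, -0.3, -2.0]
width: 0.033
finger_force: 30.0
```

The block came up with the gripper (about 2 N), so this is the loose one. I'll lift it out and carry it to the pan.

```bash
python3 -m handwheel '[[0,0,-0.1,0,0,0],[0,0,-0.25,0,0,0],[0,0,-0.42,0,0,0],[0,0,-0.58,0,0,0],[0,0,-0.66,0,0,0],[0,0,-0.66,0,0,0],[0,0,-0.66,0,0,0]]'
python3 -c "
from h import *
print(move([.487,-.355,.147],-.43),move([.487,-.355,.147]))"
```

```text
time: 10.22
tool_pos: [0.5864, 0.064, 0.1482]
ee_rot: [-3.141, -0.002, -0.14]
wrist_force: [-0.3, 0.7, -2.6]
width: 0.0328
finger_force: 30.0
(array([-0.2  ,  2.144,  0.005]), array([-0.001, -0.004,  0.554])) (array([-0.2  ,  2.144,  0.005]), array([-0.   , -0.004,  0.   ]))
```

```bash
python3 -m handwheel '[[-0.06,0.15,0,0,0,0],[-0.12,0.3,0,0,0,0],[-0.18,0.45,0,0,0,0],[-0.24,0.62,0,0,0,0],[-0.3,0.8,0,0,0,0],[-0.35,1,0,0,0,0],[-0.35,1,0,0,0,0]]'
python3 -m handwheel '[[-0.06,0.15,0,0,0,0.1],[-0.12,0.3,0,0,0,0.2],[-0.18,0.45,0,0,0,0.3],[-0.22,0.62,0,0,0,0.4],[-0.22,0.75,0,0,0,0.5],[-0.22,0.85,0,0,0,0.55],[-0.22,0.85,0,0,0,0.55],[-0.22,0.85,0,0,0,0.55],[-0.22,0.85,0,0,0,0.55]]'
python3 - <<'E'
from h import *
im=viewer.snapshot("wrist")[:,:,::-1]
cv2.imwrite("pics/w4.png",im)
print(move([.487,-.355,.147],-.43))
E
```

```text
time: 10.8
tool_pos: [0.4844, -0.13, 0.1444]
ee_rot: [3.138, 0.007, -0.148]
wrist_force: [0.1, 0.5, -1.6]
width: 0.0328
finger_force: 30.0
time: 11.55
tool_pos: [0.4211, -0.285, 0.1457]
ee_rot: [-3.14, 0.003, -0.427]
wrist_force: [0.4, 0.3, -1.3]
width: 0.0329
finger_force: 30.0
(array([ 0.444,  0.184, -0.005]), array([-0.003,  0.005,  0.007]))
```

View pics/w4.png

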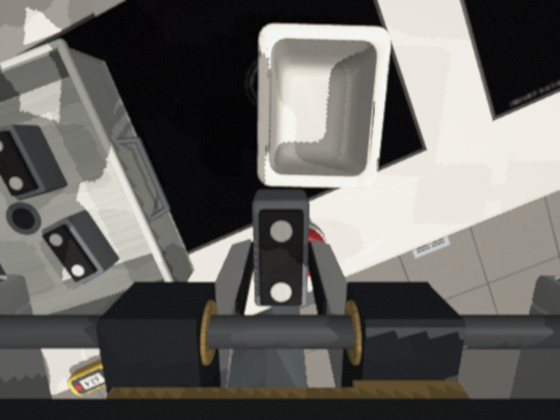

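The pan is straight ahead, with rim corners at (262,26), (390,30), (377,186) and (261,184). The held block's pad spans (259,207) to (303,304).

```bash
python3 - <<'E'
from h import *
c=viewer.calibration("wrist");o=robot.get_obs()
p=np.array([ray(c,u,v,.068)[:2] for u,v in [(262,26),(390,30),(377,186),(261,184)]]);print(p.round(3).tolist(),np.linalg.norm(np.roll(p,-1,0)-p,axis=1).round(3))
pc=p.mean(0);e=(p[0]-p[3])+(p[1]-p[2]);yaw=np.arctan2(e[1],e[0]);print(pc,np.degrees(yaw))
b=np.array([ray(c,u,v,.182)[:2] for u,v in [(259,207),(305,207),(302,304),(258,304)]]);print("block",b.mean(0),o["tool_pos"],np.linalg.norm(np.roll(b,-1,0)-b,axis=1).round(3))
off=b.mean(0)-o["tool_pos"][:2]
d=yaw-o["ee_rot"][2];Rt=np.array([[np.cos(d),-np.sin(d)],[np.sin(d),np.cos(d)]])
print(off,move([*(pc-Rt@off),.145],yaw))
E
```

```text
[[0.57, -0.335], [0.524, -0.429], [0.407, -0.376], [0.453, -0.279]] [0.104 0.128 0.106 0.13 ]
[ 0.48836523 -0.35483343] -25.111633747010988
block [ 0.42311667 -0.28623495] [ 0.42137547 -0.28486859  0.14617786] [0.026 0.061 0.027 0.061]
[ 0.0017412  -0.00136636] (array([0.439, 0.177, 0.005]), array([-0.003,  0.005,  0.023]))
```

```bash
python3 -m handwheel '[[0.12,0.05,0,0,0,0.02],[0.25,0.1,0,0,0,0.02],[0.37,0.15,0,0,0,0.02],[0.44,0.178,0,0,0,0.02],[0.44,0.178,0,0,0,0.02],[0.44,0.178,0,0,0,0.02],[0.44,0.178,0,0,0,0.02]]'
python3 -c "
from h import *
print(move([.4866,-.3535,.0135],-.438))"
```

```text
time: 12.18
tool_pos: [0.4867, -0.3538, 0.1472]
ee_rot: [-3.141, 0.001, -0.436]
wrist_force: [0.0, -1.1, -2.7]
width: 0.0327
finger_force: 30.0
(array([-0.   , -0.001,  0.669]), array([-0.001,  0.003,  0.003]))
```

```bash
python3 -m handwheel '[[0,0,0.1,0,0,0],[0,0,0.2,0,0,0],[0,0,0.3,0,0,0],[0,0,0.4,0,0,0],[0,0,0.5,0,0,0],[0,0,0.57,0,0,0],[0,0,0.62,0,0,0],[0,0,0.65,0,0,0],[0,0,0.66,0,0,0],[0,0,0.66,0,0,0]]'
python3 -m handwheel '[[0,0,0,0,0,0],[0,0,0.005,0,0,0],[0,0,0.01,0,0,0],[0,0,0.01,0,0,0]]'
```

```text
time: 13.02
tool_pos: [0.4869, -0.3551, 0.0159]
ee_rot: [3.141, -0.0, -0.438]
wrist_force: [-0.3, 0.1, -1.5]
width: 0.0329
finger_force: 30.0
time: 13.35
tool_pos: [0.4871, -0.3556, 0.0141]
ee_rot: [3.141, -0.001, -0.438]
wrist_force: [0.1, 0.6, -1.8]
width: 0.0329
finger_force: 30.0
```

```bash
python3 -m handwheel '[[0,0,0.006,0,0,0],[0,0,0.012,0,0,0],[0,0,0.012,0,0,0]]'
python3 -m handwheel '[[0,0,0,0,0,0],[0,0,0,0,0,0],[0,0,0,0,0,0],[0,0,0,0,0,0],[0,0,0,0,0,0],[0,0,0,0,0,0]]' 0.1
```

```text
time: 13.6
tool_pos: [0.4866, -0.3552, 0.0109]
ee_rot: [-3.142, 0.0, -0.438]
wrist_force: [0.0, 0.6, -1.6]
width: 0.0329
finger_force: 30.0
time: 14.1
tool_pos: [0.4869, -0.3555, 0.0114]
ee_rot: [3.141, -0.0, -0.438]
wrist_force: [0.4, -0.2, -0.5]
width: 0.0423
finger_force: 0.0
```

Released cleanly. I'll rise and check.

```bash
python3 -m handwheel '[[0,0,-0.05,0,0,0],[0,0,-0.15,0,0,0],[0,0,-0.3,0,0,0],[0,0,-0.45,0,0,0],[0,0,-0.6,0,0,0],[0,0,-0.75,0,0,0],[0,0,-0.8,0,0,0]]'
python3 -m handwheel '[[-0.15,0,0,0,0,0],[-0.3,0,0,0,0,0],[-0.45,0,0,0,0,0],[-0.6,0,0,0,0,0],[-0.6,0,0,0,0,0],[-0.6,0,0,0,0,0]]'
python3 - <<'E'
from h import *
cv2.imwrite("pics/w5.png",np.hstack([cv2.resize(viewer.snapshot("wrist")[:,:,::-1],(400,300)),cv2.resize(viewer.snapshot("side")[100:310,150:360,::-1],(400,300))]))
E
```

```text
time: 14.68
tool_pos: [0.4887, -0.357, 0.1782]
ee_rot: [3.139, -0.01, -0.438]
wrist_force: [1.0, 0.2, 2.2]
width: 0.0421
finger_force: 0.0
time: 15.18
tool_pos: [0.3774, -0.304, 0.1711]
ee_rot: [3.141, -0.001, -0.439]
wrist_force: [0.5, -0.2, 0.1]
width: 0.0423
finger_force: 0.0
```

View pics/w5.png

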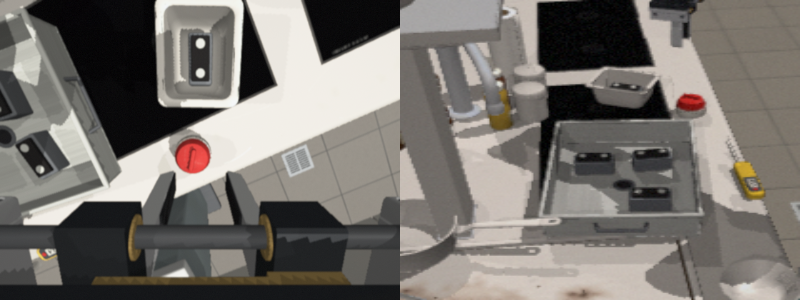

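The block lies flat in the upright pan, at (200,60) in the left picture. The timer and shakers are undisturbed, and three blocks remain in the box.

```bash
python3 -c "
from bench import robot
print(robot.close_job())"
```

```text
the job is handed in; nothing more can be done
None
```

The loose block was the far left one; it now lies flat in the upright pan with nothing else on the worktop disturbed, and the job was handed in at about 15 s. The near left block was never tugged, because the loose one had already been found.

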